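Load the cell test fixture and key its retaining plate

TASK

Load every battery cell waiting on the sloped track into the round test fixture, laying each one centred in a free nest beside any cell that is already there (any nest, either way round); the track feeds them one after another to the stop at its lower end. When all the cells are in, fit the keyed retaining plate hub-up over the shaft and turn it until its tab drops into the keyway and the plate sits fully home on the collar, then let go. Leave the other things on the bench where they are.

Things in the scene. Friction and masses are not known exactly. Their poses are not given: they have to be found in the camera images.
- fixture: Round test fixture, fixed at a new place and yaw each time, left or right: base disc 150 mm across, 12 mm thick; in its middle a dark collar (48 mm across, flat top 56 mm above the bench) and on it a steel shaft 32 mm across up to 86 mm. Four V nests stand round it. Origin: centre of the underside; z up; x points to the keyway side, marked by a black dot on the disc.
- nest0 (a point): Centre of a cell resting in nest 0: 46 mm from the shaft's axis on the fixture's +x side, 40 mm above the bench. The cell lies level, length along the fixture's y axis, tangent to the shaft. The nest is a 90 degree V, 36 mm long, its upper edges at 36 mm; 7 mm of the cell stand free at each end, with the disc 15 mm under them.
- nest1 (a point): Centre of a cell resting in nest 1: 46 mm from the shaft's axis on the fixture's +y side, 40 mm above the bench. The cell lies level, length along the fixture's x axis, tangent to the shaft. The nest is a 90 degree V, 36 mm long, its upper edges at 36 mm; 7 mm of the cell stand free at each end, with the disc 15 mm under them.
- nest2 (a point): Centre of a cell resting in nest 2: 46 mm from the shaft's axis on the fixture's -x side, 40 mm above the bench. The cell lies level, length along the fixture's y axis, tangent to the shaft. The nest is a 90 degree V, 36 mm long, its upper edges at 36 mm; 7 mm of the cell stand free at each end, with the disc 15 mm under them.
- nest3 (a point): Centre of a cell resting in nest 3: 46 mm from the shaft's axis on the fixture's -y side, 40 mm above the bench. The cell lies level, length along the fixture's x axis, tangent to the shaft. The nest is a 90 degree V, 36 mm long, its upper edges at 36 mm; 7 mm of the cell stand free at each end, with the disc 15 mm under them.
- seat (a point): Centre of the collar's top, on the shaft's axis, 56 mm up, axes as the fixture's: where the plate's origin lies when home, their x axes alike. The shaft rises 30 mm above it, with a lengthwise keyway 10 mm wide on its +x side, open at the top and at the outside, running down to the collar; its floor is 8 mm from the axis.
- plate: Keyed retaining plate, loose, 0.14 to 0.28 kg, hub-up on the bench at any yaw between track and fixture: disc 104 mm across, 6 mm thick, with a hub 56 mm across (grip here), 28 mm high in all. Origin: centre of the underside; z up. x points to its tab, and to a small lug on the rim, 59 mm from the axis. Home, it clears the cells by 2 mm.
- tab (a point): Top inner edge of the plate's dark tab, 9 mm from the axis on the plate's +x side, 28 mm above the underside. The tab is 7 mm wide and fills only the upper part of the bore (14 to 28 mm above the underside); below it the bore, 35 mm across, is plain. Off the keyway the tab rests on the shaft's end, 16 mm short of home.
- track: Sloped feed track, fixed opposite the fixture, at a new place and yaw each time: white base 190 by 85 mm, a 36 mm wide chute falling 0.17 rad towards the track's +x, a stop at the low end, and steel side guides (58 mm over both, 10 mm higher than the cells' axis) beside all but the lowest place. Origin: centre of the underside; z up.
- pickup (a point): Centre of the lowest cell at rest against the stop, 60 mm above the bench, axes as the track's. The cell lies along the track's y; the waiting cells touch it on the -x side, so it is taken by its two free ends. The stop, 30 mm wide, reaches 10 mm above the cell's axis. The side guides begin 22 mm up the slope from here; the track's base lies 52 mm below.
- cell1: Battery cell, a grey and steel cylinder 26 mm across and 50 mm long, 80 g. Origin: its centre; y runs along its length (x and z turn as it rolls). One of the three or four cells in a row on the track, lowest first; they roll down to the stop in turn.
- cell2: Battery cell, a grey and steel cylinder 26 mm across and 50 mm long, 80 g. Origin: its centre; y runs along its length (x and z turn as it rolls). One of the three or four cells in a row on the track, lowest first; they roll down to the stop in turn.
- cell3: Battery cell, a grey and steel cylinder 26 mm across and 50 mm long, 80 g. Origin: its centre; y runs along its length (x and z turn as it rolls). One of the three or four cells in a row on the track, lowest first; they roll down to the stop in turn.
- cell4: Battery cell, a grey and steel cylinder 26 mm across and 50 mm long, 80 g. Origin: its centre; y runs along its length (x and z turn as it rolls). One of the three or four cells in a row on the track, lowest first; they roll down to the stop in turn. Sometimes absent: then it has no pose.
- cell5: Battery cell, a grey and steel cylinder 26 mm across and 50 mm long, 80 g. Origin: its centre; y runs along its length (x and z turn as it rolls). Sometimes already lying in nest 2 of the fixture from before, sometimes absent: then it has no pose.
- canister: Stainless test canister, loose, 62 mm across and 110 mm high, standing beyond the work; leave it. Origin: centre of the underside.
- beaker: Glass cup, loose, 60 mm across and 75 mm high, standing beyond the work; leave it. Origin: centre of the underside.
- driver: Screwdriver, loose, 190 mm long, lying at the left edge of the work; leave it. Origin near its middle on the underside.
- spacer: Plain steel ring, loose, 44 mm across and 8 mm high, lying beyond the work; leave it. Origin: centre of the underside.
- handmeter: Hand-held meter, loose, 150 by 75 by 40 mm, lying at the right edge of the work; leave it. Origin: centre of the underside.
Mind the look-alikes: they are no part of the job. Leave any brown look-alike of the cell3 alone. There is more than one size of the plate; the job needs the larger.

How it is judged:
By the outcome, as a careful person would: the job done as asked, in the order asked, and still so for the second after the job is handed in, with the robot touching nothing.
Of cell4, cell5 only 1 to 1 are there at a start; the rules pass over those that are not, and their reading is None.
At some moment in a run one of plate may be knocked a few centimetres aside while the robot is not near it.
It also fails if it takes over 210 s, if anything falls off the work surface, if the arm or the gripper's body presses on something with over 40 N, if the wrist force passes 120 N, or if a joint passes its speed limit or range.

ROBOT

A 6-joint arm with a two-finger parallel gripper is mounted at the origin on the work surface. World frame = base frame: x ahead of the robot, y to its left, z up, the work surface at z = 0. Lengths are in m, angles in rad, forces in N, time in s.
With the tool pointing down it reaches from about 0.375 to 0.825 m from the base axis. Payload 5.5 kg.
Tool frame: the origin (TCP) lies on the front face of the gripper's body, between the roots of the fingers; the fingertips stand 73 mm ahead of it and the grasp point (between the pads) lies 54 mm ahead of it (robot.finger_overhang is the distance from the TCP to the fingertips, in m); z points along the fingers, y is the line along which they close (so a half turn about z gives the same grasp; the last joint's range is limited). The gripper opens to 85 mm and grips with 20 to 120 N. Pads are 22 mm wide; open, the fingers measure 114 mm over their backs; the gripper's body (76 mm by 85 mm) begins 54 mm behind the grasp point. The pads swing forward as they close: fully open they stand 13 mm farther back than shut.
Start: joints at [1.261, 0.314, -0.047, 1.21, 0, 1.571], TCP at [0.183, 0.571, 0.304] pointing down, gripper open.
Joint ranges: [-2.67, 2.67], [-0.69, 1.73], [-1.03, 1.25], [-2.08, 2.16], [-1.42, 1.45], [-3.14, 3.14]. Speed limits (rad/s): [2.39, 2.39, 3.01, 3.14, 3.14, 3.14].

INTERFACE

Orientations are given as a unit quaternion [x, y, z, w].
In Python, from bench import robot gives the robot as it stands.
- The arm moves only by the shell command python3 -m pendant 'ROWS'. ROWS is a JSON object of lists of equal length, an entry for each row: "travel": the shift along the tool's x, y, z in m, a list of three; "delta_rot": the turn, a rotation vector about the tool's x, y, z in rad, a list of three; "gripper": the finger opening in m, from 0 to 0.0854. A call has 1 to 8 rows; each row shifts and turns the commanded pose from where the row before left it, along the tool's axes as they then stand; what a row does not reach is not made up. A row lasts 1/10 s, in which the tool goes at most 50 mm and 8.59 degrees, less where a joint would pass 70% of its speed; a pose out of reach is approached as far as the arm can. A call is refused whole if a number of a shift passes 0.05 or a number of a turn 0.15, either way. A call with a gripper value outside its range is refused whole. The fingers move at their own pace and stop on an object; the grip force is fixed at half the most. Time passes only in rows, so rows that do not move let the fingers close. It gives the time, the measured TCP pose, the force, the opening and the grip force at its end, in the units of the state.
- robot.state(): the state, without advancing time (a new reading comes with each control period).
- robot.grab_frame(name): name is "scene" or "top" or "wrist"; returns the picture (400x640x3 uint8, red, green, blue); there is no depth.
- robot.get_calibration(name): a dict with "fovy" (degrees; the focal length in pixels is half the picture's height over the tangent of half this angle, whatever the lens; pixels are square), "cx", "cy" (the principal point, pixels), "position" and "attitude" of the camera in the world; the wrist camera has in their place "T_tool_cam" (4x4, takes a point from camera to tool coordinates, whose origin is the TCP and whose axes are the flange's). Camera axes: x right, y down, z forward; pixel columns grow to the right and rows downward; lengths in m; the calibration is good to about 2 mm. A picture is of the moment at which its call begins: read the wrist's pose just before it. get_calibration takes no time and is no camera call.
- robot.hand_in(): hands the job in; it is judged then, once.
Trained networks look in the newest picture that a camera, given by its name, has taken for a name from the list of things; names that differ only in an ending like _2 or _b are one class to them, and where a whole thing is asked for, a point or a joint stands for the part that bears it (a point fixed in the world has none). Each returns a list of dicts, best first, with "score" (0 to 1); they miss things now and then, are a little off and sometimes report something else, mostly with a low value. They report only what shows in the picture. A call takes as long as a camera call. They do not tell look-alikes from the thing itself.
- robot.outline_of(camera, thing): "mask" (400x640 bool, what is visible of it) and "box" ([left, top, right, bottom] in pixels, round what is visible of it).
- robot.landmark_of(camera, thing): "xy" ([column, row] in pixels: a listed point, or the origin of a listed thing).
The state is a dict: "time_s": time; "qpos": joint angles; "joint_vel": joint speeds; "joint_torque": joint torques, N m; "eef_pos": TCP position; "tool_rot": TCP orientation; "ft_force": force on the tool from outside, world axes, zero at the start; "torque": the same for the moment, N m; "opening": finger opening in m; "grasp_force": force on a finger pad.
Only numpy, scipy, OpenCV 4.12 (cv2) and the standard library are available. Lean on these libraries where they do the work, as an engineer would, in place of code of your own. Each camera call takes 0.05 s, during which the arm holds its last target. There are 200 camera calls.

## Working session

There is one attempt and no reset: what is moved stays moved. The work goes in short steps, Python scripts to look and compute and a shell command to move; the robot and the scene stay as the last step left them, time stands still between calls to the robot, and variables do not carry over. Pictures are saved under pics/ and viewed, at most 14 in all, crops included, and the job is handed in when it is done.

```bash
mkdir -p pics; ls; python3 - <<'E'
from bench import robot
import cv2
for n in ("scene","top"):
    c=robot.get_calibration(n); print(n,c)
    cv2.imwrite(f"pics/{n}0.png",robot.grab_frame(n)[:,:,::-1])
print(robot.get_calibration("wrist")); print(robot.state()); print(robot.finger_overhang)
for n in ("fixture","nest0","nest1","nest2","nest3","seat","plate","tab","track","pickup","cell1","spacer","canister","beaker"):
    for cam in ("top","scene"):
        print(n,cam,[(round(d["score"],2),[int(v) for v in d["xy"]]) for d in robot.landmark_of(cam,n)][:6])
E
```

```text
pics
scene {'fovy': 53.72831538284974, 'cx': 315.47368864613605, 'cy': 194.0547618216961, 'position': array([ 1.25408576, -0.1135165 ,  0.95988827]), 'attitude': array([ 0.72916713,  0.60172096, -0.21226359, -0.24736884])}
top {'fovy': 45.118688485858, 'cx': 321.4620964467165, 'cy': 188.7137962451611, 'position': array([ 0.42373049, -0.0068818 ,  1.28671889]), 'attitude': array([ 0.70901874, -0.70248848,  0.04893898, -0.03751461])}
{'fovy': 59.912016228216395, 'cx': 319.3207642359093, 'cy': 200.8548905645249, 'T_tool_cam': array([[-8.43058518e-04, -9.45309786e-01, -3.26172805e-01,
         8.55338707e-02],
       [ 9.99999498e-01, -6.20620971e-04, -7.86022053e-04,
         6.20255462e-04],
       [ 5.40604655e-04, -3.26173304e-01,  9.45309835e-01,
        -7.15081989e-02],
       [ 0.00000000e+00,  0.00000000e+00,  0.00000000e+00,
         1.00000000e+00]])}
{'time_s': 0.1, 'qpos': array([ 1.26100014e+00,  3.14153810e-01, -4.79605284e-02,  1.21017646e+00,
        1.81841349e-05,  1.57081079e+00]), 'joint_vel': array([-0.00122378, -0.00207071,  0.00182404,  0.00038142, -0.0017995 ,
  
[... 1657 characters left out ...]
scene [(0.92, [316, 199]), (0.89, [321, 170]), (0.22, [238, 186])]
track top [(0.55, [229, 203])]
track scene [(0.96, [379, 185])]
pickup top [(0.97, [225, 185])]
pickup scene [(0.84, [385, 188]), (0.48, [390, 187]), (0.21, [380, 176])]
cell1 top [(0.75, [227, 182]), (0.7, [228, 207]), (0.45, [419, 203]), (0.44, [228, 191])]
cell1 scene [(0.65, [387, 180]), (0.64, [386, 188]), (0.62, [382, 175]), (0.56, [419, 197]), (0.47, [217, 206])]
spacer top [(0.74, [280, 159])]
spacer scene [(0.67, [348, 227]), (0.62, [377, 185])]
canister top [(0.8, [303, 128]), (0.63, [226, 179])]
canister scene [(0.65, [337, 258])]
beaker top [(0.82, [350, 138])]
beaker scene [(0.68, [289, 258]), (0.18, [316, 196])]
```

```bash
python3 - <<'E'
import cv2
t=cv2.imread("pics/top0.png")[110:310,180:500]; cv2.imwrite("pics/top0c.png",cv2.resize(t,None,fx=2.5,fy=2.5,interpolation=cv2.INTER_CUBIC))
E
```

```text
(no output)
```

View pics/top0c.png

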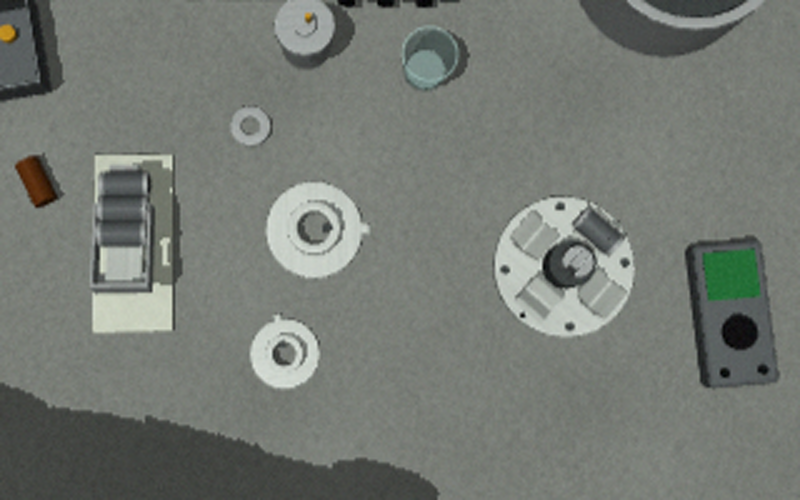

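View pics/scene0.png

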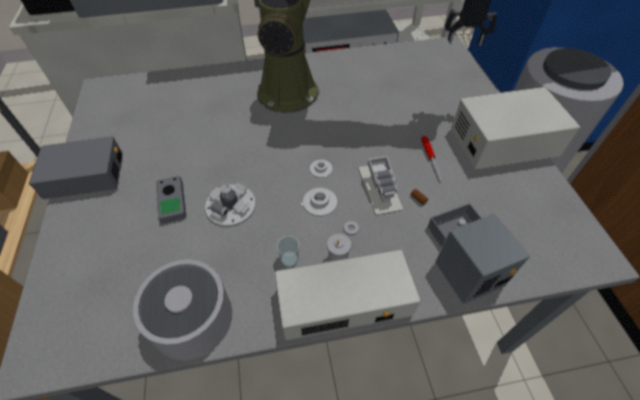

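The top view shows the three cells waiting on the track: the lowest is at (225,185). Cell5 is already in the nest at (419,203), and the keyway dot is at (388,236). The canister, cup, ring, meter and driver stay untouched.

Look-alikes:
- **Plate:** large plate at (305,201) with its lug to the right, small plate at (293,255) with its lug up. I choose the larger one at (305,201).
- **Cell:** grey cells on the track, against a brown one at (194,182). I choose the grey ones.

```bash
cat > h.py <<'E'
from bench import robot
import numpy as np, cv2
from scipy.spatial.transform import Rotation as R
def cam(n):
    c=robot.get_calibration(n); f=200/np.tan(np.radians(c["fovy"])/2)
    K=np.array([[f,0,c["cx"]],[0,f,c["cy"]],[0,0,1]])
    if n=="wrist":
        s=robot.state(); T=np.eye(4); T[:3,:3]=R.from_quat(s["tool_rot"]).as_matrix(); T[:3,3]=s["eef_pos"]
        T=T@c["T_tool_cam"]
    else:
        T=np.eye(4); T[:3,:3]=R.from_quat(c["attitude"]).as_matrix(); T[:3,3]=c["position"]
    return K,T
def w(px,z,C):
    K,T=C; px=np.atleast_2d(np.asarray(px,float))
    d=(T[:3,:3]@np.linalg.inv(K)@np.c_[px,np.ones(len(px))].T).T
    return (T[:3,3]+d*((z-T[2,3])/d[:,2])[:,None])[:,:2]
def proj(P,C):
    K,T=C; p=(np.atleast_2d(P)-T[:3,3])@T[:3,:3]@K.T; return p[:,:2]/p[:,2:]
def grab(n,fn):
    C=cam(n); im=robot.grab_frame(n)[:,:,::-1].copy(); cv2.imwrite(f"pics/{fn}.png",im); return im,C
def yaw():   # angle of tool x axis in world
    X=R.from_quat(robot.state()["tool_rot"]).as_matrix(); return np.arctan2(X[1,0],X[0,0])
def go(p,z=None,yw=None):
    """tool-axis shift from present pose to a world point (TCP) and tool-z turn to reach yaw yw"""
    s=robot.state(); M=R.from_quat(s["tool_rot"]); t=np.array([p[0],p[1],s["eef_pos"][2] if z is None else z])
    print("shift(mm)",(M.inv().apply(t-s["eef_pos"])*1000).round(1),end=" ")
    if yw is not None:
        a=-(yw-yaw()); a=(a+np.pi/2)%np.pi-np.pi/2; print("turn z",round(a,3),end=" ")
    print("q",s["qpos"].round(2),"p",(s["eef_pos"]*1000).round(1),"yaw",round(yaw(),3))
E
python3 - <<'E'
from h import *
C=cam("top")
for n,p,z in [("fixture",(407,215),.0),("seat",(409,216),.056),("dot",(388.5,236),.012),("cell5",(419,202),.04),("plate",(306,201.5),.028),("lug",(326.5,202),.006),("pickup",(228,182),.06),("cell mid",(229,196),.06),("track a",(217,172),.008),("track b",(217,242.5),.008),("track c",(249,172),.008),("small",(294,251),.01)]:
    print(n,w(p,z,C).round(3))
E
```

```text
fixture [[ 0.513 -0.257]]
seat [[ 0.507 -0.251]]
dot [[ 0.457 -0.205]]
cell5 [[ 0.545 -0.281]]
plate [[0.544 0.014]]
lug [[ 0.546 -0.041]]
pickup [[0.59  0.214]]
cell mid [[0.553 0.21 ]]
track a [[0.623 0.253]]
track b [[0.436 0.247]]
track c [[0.624 0.168]]
small [[0.415 0.044]]
```

```bash
python3 -m pendant '{"travel":[[-0.04,-0.018,0.003],[-0.04,-0.018,0.003],[-0.04,-0.018,0.003],[-0.04,-0.018,0.003],[-0.04,-0.018,0.003],[-0.04,-0.018,0.003],[-0.04,-0.018,0.003],[-0.04,-0.018,0.003]],"delta_rot":[[0,0,0],[0,0,0],[0,0,0],[0,0,0],[0,0,0],[0,0,0],[0,0,0],[0,0,0]],"gripper":[0.085,0.085,0.085,0.085,0.085,0.085,0.085,0.085]}'
python3 -m pendant '{"travel":[[-0.04,-0.018,0.003],[-0.04,-0.018,0.003],[-0.04,-0.018,0.003],[-0.04,-0.018,0.003],[0,0,0],[0,0,0],[0,0,0],[0,0,0]],"delta_rot":[[0,0,0],[0,0,0],[0,0,0],[0,0,0],[0,0,-0.12],[0,0,-0.12],[0,0,-0.1],[0,0,0]],"gripper":[0.085,0.085,0.085,0.085,0.085,0.085,0.085,0.085]}'
python3 - <<'E'
from h import *
go((.59,.212),.26,3.17)
im,C=grab("wrist","w1")
for n in ("pickup","cell1","track"): print(n,[(round(d["score"],2),d["xy"],w(d["xy"],.06,C).round(4)) for d in robot.landmark_of("wrist",n)][:4])
E
```

```text
time_s: 2.3
eef_pos: [0.445, 0.3354, 0.28]
tool_rot: [0.154, 0.988, 0.0, 0.0]
ft_force: [-0.0, 0.2, -0.5]
opening: 0.0849
grasp_force: 0.0
time_s: 3.1
eef_pos: [0.5743, 0.2192, 0.2678]
tool_rot: [-0.015, 1.0, -0.0, -0.0]
ft_force: [0.3, 0.3, -0.8]
opening: 0.0845
grasp_force: 0.0
shift(mm) [-15.4  -7.6   7.8] turn z 0.002 q [ 0.36  0.36 -0.07  1.14  0.    0.33] p [574.3 219.2 267.8] yaw -3.112
pickup []
cell1 [(0.88, [419.9, 193.6], array([[0.5764, 0.3051]])), (0.82, [312.1, 176.7], array([[0.5643, 0.2137]])), (0.67, [314.2, 143.3], array([[0.5365, 0.2148]])), (0.63, [312.9, 201.5], array([[0.5861, 0.2149]]))]
track [(0.94, [310.0, 125.7], array([[0.5226, 0.2111]]))]
```

View pics/w1.png

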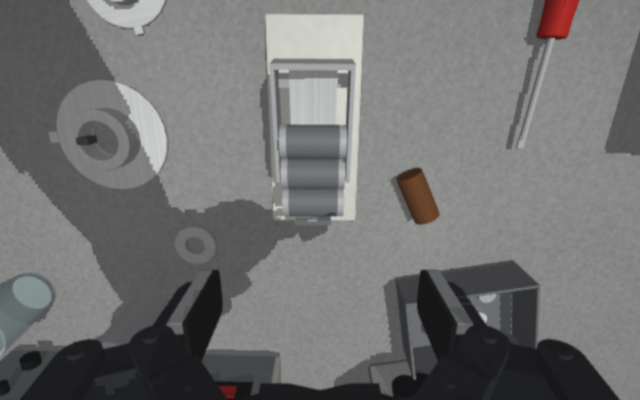

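The wrist view confirms the lowest grey cell at (313,201), with two more above it at rows 173 and 140. The brown look-alike is at (418,197), clear of the track.

```bash
python3 - <<'E'
from h import *
C=cam("wrist"); im=cv2.imread("pics/w1.png")
P=w([(265.5,14),(363.5,14),(272,220),(356,220)],.008,C); print(P.round(4))
a=P[2:].mean(0)-P[:2].mean(0); print("track centre",P.mean(0),"yaw",np.arctan2(a[1],a[0]),np.linalg.norm(a))
print(im[200,270:360].mean(1).astype(int)); print(im[150:232,313].mean(1).astype(int))
E
```

```text
[[0.4361 0.1706]
 [0.4338 0.254 ]
 [0.6254 0.173 ]
 [0.623  0.2595]]
track centre [0.52955619 0.21426035] yaw 0.020657508164934058 0.189283957016269
[135 129 117 121 125 127 127 127 127 127 130 142 166 178 181 181 180 171
 149 127 120 120 120 120 120 120 121 120 121 121 121 120 121 121 121 120
 120 121 121 121 121 121 121 121 121 121 121 122 121 122 122 122 121 121
 121 121 122 121 121 121 121 122 122 121 121 121 125 145 174 183 184 184
 183 184 189 197 200 200 200 199 199 197 196 195 190 172 146 141 141 140]
[103 100  98  94  90  86  81  76  74  83  92  97 100 103 105 107 109 111
 114 117 119 121 121 120 119 117 115 112 110 108 106 104 102  98  95  91
  86  79  77  85  93  98 102 104 106 109 111 114 117 120 121 121 120 119
 116 114 112 110 108 106 103 100  97  93  87  84  93 106 115 128 144 133
 113 106 103  96  91  90  90  90  89  89]
```

```bash
python3 -m pendant '{"travel":[[-0.0125,-0.0045,0.03],[0,0,0.03],[0,0,0.025],[0,0,0.02],[0,0,0],[0,0,0],[0,0,0]],"delta_rot":[[0,0,0.006],[0,0,0],[0,0,0],[0,0,0],[0,0,0],[0,0,0],[0,0,0]],"gripper":[0.085,0.085,0.085,0.085,0.085,0.085,0.085]}'
python3 - <<'E'
from h import *
go((.587,.215),.112,3.165)
im,C=grab("wrist","w2")
E
```

```text
time_s: 4.0
eef_pos: [0.5877, 0.2157, 0.1644]
tool_rot: [-0.012, 1.0, 0.0, 0.001]
ft_force: [-0.3, 0.3, 1.0]
opening: 0.0851
grasp_force: 0.0
shift(mm) [ 0.8 -0.7 52.4] turn z 0.001 q [ 0.35  0.44 -0.19  0.94 -0.    0.33] p [587.7 215.7 164.4] yaw -3.118
```

View pics/w2.png

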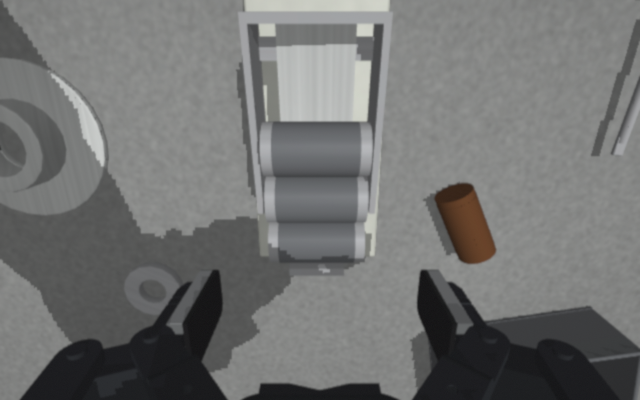

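```bash
python3 - <<'E'
from h import *
C=cam("wrist"); im=cv2.imread("pics/w2.png")
print(im[165:275,317].mean(1).astype(int))
print("contact12",w((317,222),.064,C),"contact23",w((317,176),.0685,C))
for x in (.582,.587,.592): print(x,proj([(x-.0128,.215,.064),(x,.215,.073),(x-.0128-.0256,.215,.0685)],C).round(1).tolist())
E
```

```text
[100  98  97  94  92  90  87  84  80  75  71  71  81  90  94  96  98  99
 101 102 104 105 107 108 109 111 112 114 116 118 120 121 121 120 120 119
 118 117 116 113 112 111 110 108 107 106 105 103 102 100  98  95  93  90
  87  82  78  78  86  93  96  98  99 101 103 105 106 107 109 111 113 115
 117 119 121 121 120 119 118 116 116 115 113 112 110 109 108 107 106 104
 103 101  99  93  79  66  64  71  83  90  95  97  96  99 105 106 106 106
 105 108]
contact12 [[0.57413677 0.21505196]] contact23 [[0.54747342 0.21451992]]
0.582 [[317.1, 213.4], [316.5, 242.7], [318.1, 168.4]]
0.587 [[316.9, 222.1], [316.3, 251.4], [317.9, 178.2]]
0.592 [[316.7, 230.7], [316.1, 259.8], [317.7, 187.8]]
```

```bash
python3 -m pendant '{"travel":[[0.001,-0.0005,0.02],[0,0,0.02],[0,0,0.012],[0,0,0],[0,0,0],[0,0,0],[0,0,0],[0,0,0]],"delta_rot":[[0,0,0],[0,0,0],[0,0,0],[0,0,0],[0,0,0],[0,0,0],[0,0,0],[0,0,0]],"gripper":[0.085,0.085,0.085,0.085,0.04,0.04,0.04,0.04]}'
python3 -m pendant '{"travel":[[0,0,0],[0,0,0],[0,0,0],[0,0,0]],"delta_rot":[[0,0,0],[0,0,0],[0,0,0],[0,0,0]],"gripper":[0.04,0.04,0.04,0.04]}'
```

```text
time_s: 4.85
eef_pos: [0.5867, 0.2151, 0.1123]
tool_rot: [-0.012, 1.0, 0.0, 0.001]
ft_force: [-0.5, -0.4, 5.6]
opening: 0.0492
grasp_force: 61.9
time_s: 5.25
eef_pos: [0.5867, 0.2151, 0.1123]
tool_rot: [-0.012, 1.0, 0.0, 0.001]
ft_force: [-1.4, 0.0, 5.8]
opening: 0.049
grasp_force: 61.9
```

```bash
python3 -m pendant '{"travel":[[0,0,-0.02],[0,0,-0.03],[0,0,-0.04],[0,0,-0.05],[0.0075,-0.039,0],[0.0075,-0.039,0],[0.0075,-0.039,0],[0.0075,-0.039,0]],"delta_rot":[[0,0,0],[0,0,0],[0,0,0],[0,0,0],[0,0,0],[0,0,0],[0,0,0],[0,0,0]],"gripper":[0.04,0.04,0.04,0.04,0.04,0.04,0.04,0.04]}'
python3 -m pendant '{"travel":[[0.0075,-0.039,0],[0.0075,-0.039,0],[0.0075,-0.039,0],[0.0075,-0.039,0],[0.0075,-0.039,0],[0.0075,-0.039,0],[0.0075,-0.039,0],[0.0075,-0.039,0]],"delta_rot":[[0,0,0],[0,0,0],[0,0,0],[0,0,0],[0,0,0],[0,0,0],[0,0,0],[0,0,0]],"gripper":[0.04,0.04,0.04,0.04,0.04,0.04,0.04,0.04]}'
python3 -m pendant '{"travel":[[0,0,0],[0,0,0],[0,0,0],[0,0,0],[0,0,0],[0,0,0],[0,0,0],[0,0,0]],"delta_rot":[[0,0,0.127],[0,0,0.127],[0,0,0.127],[0,0,0.127],[0,0,0.127],[0,0,0.127],[0,0,0],[0,0,0]],"gripper":[0.04,0.04,0.04,0.04,0.04,0.04,0.04,0.04]}'
python3 - <<'E'
from h import *
go((.507,-.252),.25,2.4)
im,C=grab("wrist","w3")
E
```

```text
time_s: 6.05
eef_pos: [0.5592, 0.0568, 0.2512]
tool_rot: [-0.012, 1.0, -0.0, 0.0]
ft_force: [0.7, 0.0, -0.9]
opening: 0.0489
grasp_force: 62.6
time_s: 6.85
eef_pos: [0.5067, -0.2569, 0.2511]
tool_rot: [-0.012, 1.0, -0.0, 0.0]
ft_force: [0.8, 0.4, -0.3]
opening: 0.0492
grasp_force: 62.6
time_s: 7.65
eef_pos: [0.5072, -0.2553, 0.251]
tool_rot: [0.359, 0.933, -0.0, -0.0]
ft_force: [-0.2, 0.6, -0.0]
opening: 0.0493
grasp_force: 62.6
shift(mm) [2.3 2.3 1. ] turn z 0.007 q [-0.47  0.28 -0.22  1.08 -0.    0.27] p [ 507.2 -255.3  251. ] yaw 2.407
```

View pics/w3.png

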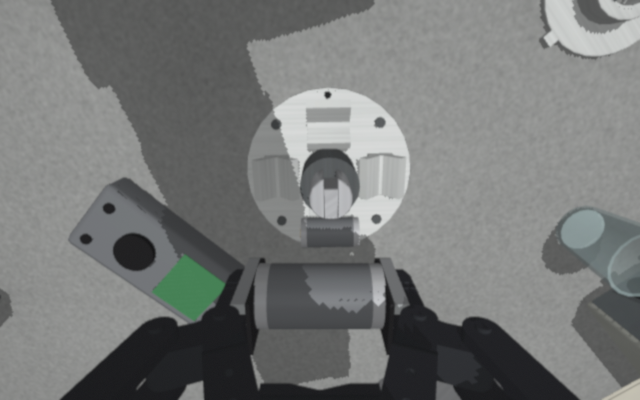

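The close view shows cell5 in the far nest at (330,232), the dot at (327,95) and the keyway facing the dot. Bolt holes are at (276,125), (380,122), (282,220) and (376,219), and three nests are free.

```bash
cat >> h.py <<'E'
def fixture(im,C,guess,ang):
    """centre and yaw of fixture from dark spots: refine dot+holes (z=12mm) near predictions"""
    g=cv2.cvtColor(im,cv2.COLOR_BGR2GRAY).astype(float); out=[]
    for k,(r,a) in enumerate([(.068,0)]+[(.062,np.pi/4+i*np.pi/2) for i in range(4)]):
        q=np.array(guess)+r*np.array([np.cos(ang+a),np.sin(ang+a)])
        u=proj([*q,.012],C)[0]; x,y=u.round().astype(int); s=11
        p=g[y-s:y+s+1,x-s:x+s+1]; m=p<(np.median(p)+p.min())/2
        n,l,st,ce=cv2.connectedComponentsWithStats(m.astype(np.uint8))
        i=1+np.argmin(np.linalg.norm(ce[1:]-s,axis=1)); wt=(np.median(p)-p)*cv2.dilate((l==i).astype(np.uint8),np.ones((3,3)))
        wt=wt.clip(0); yy,xx=np.mgrid[:2*s+1,:2*s+1]
        out.append(w((x-s+(wt*xx).sum()/wt.sum(),y-s+(wt*yy).sum()/wt.sum()),.012,C)[0])
    return np.array(out)
E
python3 - <<'E'
from h import *
C=cam("wrist"); im=cv2.imread("pics/w3.png")
H=[(276,125),(380,122),(376,219),(282,220)]; P=w(H,.012,C); c=P.mean(0); print(P.round(4),c,np.linalg.norm(P-c,axis=1))
d=w((327,95),.012,C)[0]; print("dot",d,np.linalg.norm(d-c),np.arctan2(*(d-c)[::-1]))
o=fixture(im,C,c,np.arctan2(*(d-c)[::-1])); print(o.round(4))
h=o[1:];cc=h.mean(0); r=h-cc; print("centre",cc,"r",np.linalg.norm(r,axis=1),"ang",np.arctan2(r[:,1],r[:,0])-np.pi/4-np.arange(4)*np.pi/2, "dot",np.linalg.norm(o[0]-cc),np.arctan2(*(o[0]-cc)[::-1]))
E
```

```text
[[ 0.445  -0.2508]
 [ 0.5044 -0.1813]
 [ 0.5733 -0.2418]
 [ 0.5133 -0.3097]] [ 0.50901498 -0.2459005 ] [0.06417728 0.06477086 0.0644423  0.06396379]
dot [ 0.45630414 -0.2006545 ] 0.0694667741126301 2.4322529691812163
[[ 0.4561 -0.2002]
 [ 0.4439 -0.2509]
 [ 0.5129 -0.3104]
 [ 0.5729 -0.2416]
 [ 0.5042 -0.1817]]
centre [ 0.50849296 -0.2461562 ] r [0.0647558  0.0643908  0.06460944 0.06456932] ang [-3.8540558  -3.85790835 -3.85680754 -3.86016827] dot 0.06968897932510505 2.4213304735165186
```

```bash
python3 -m pendant '{"travel":[[0.026,0.0035,0],[0.025,0.0033,0],[0,0,0.04],[0,0,0.04],[0,0,0.03],[0,0,0.03],[0,0,0],[0,0,0]],"delta_rot":[[0,0,-0.018],[0,0,0],[0,0,0],[0,0,0],[0,0,0],[0,0,0],[0,0,0],[0,0,0]],"gripper":[0.04,0.04,0.04,0.04,0.04,0.04,0.04,0.04]}'
python3 - <<'E'
from h import *
go((.4738,-.2160),.093,2.425)
E
```

```text
time_s: 8.5
eef_pos: [0.4735, -0.2162, 0.1111]
tool_rot: [0.352, 0.936, 0.0, -0.001]
ft_force: [0.2, -0.7, -0.7]
opening: 0.0489
grasp_force: 62.7
shift(mm) [-0.1  0.3 18.1] turn z -0.002 q [-0.43  0.33 -0.5   0.74 -0.    0.29] p [ 473.5 -216.2  111.1] yaw 2.423
```

```bash
python3 -m pendant '{"travel":[[0,0,0.008],[0,0,0.006],[0,0,0.003],[0,0,0.001],[0,0,0]],"delta_rot":[[0,0,0],[0,0,0],[0,0,0],[0,0,0],[0,0,0]],"gripper":[0.04,0.04,0.04,0.04,0.04]}'
```

```text
time_s: 9.0
eef_pos: [0.4745, -0.2167, 0.0934]
tool_rot: [0.352, 0.936, -0.0, 0.001]
ft_force: [1.4, -1.4, -0.3]
opening: 0.0491
grasp_force: 63.0
```

```bash
python3 -m pendant '{"travel":[[0,0,0],[0,0,0],[0,0,0],[0,0,0],[0,0,0],[0,0,-0.02],[0,0,-0.04],[0,0,-0.05]],"delta_rot":[[0,0,0],[0,0,0],[0,0,0],[0,0,0],[0,0,0],[0,0,0],[0,0,0],[0,0,0]],"gripper":[0.056,0.065,0.07,0.07,0.07,0.07,0.07,0.07]}'
python3 -m pendant '{"travel":[[-0.04,0,-0.05],[0,0,0]],"delta_rot":[[0,0,0],[0,0,0]],"gripper":[0.08,0.08]}'
python3 - <<'E'
from h import *
im,C=grab("wrist","w4")
o=fixture(im,C,(.5085,-.2462),2.425); h=o[1:];cc=h.mean(0); r=h-cc
print("centre",cc,"r",np.linalg.norm(r,axis=1),"ang",np.arctan2(r[:,1],r[:,0])+7*np.pi/4-np.arange(4)*np.pi/2, "dot",np.arctan2(*(o[0]-cc)[::-1]))
cv2.imwrite("pics/w4c.png",im[:300,150:500])
E
```

```text
time_s: 9.8
eef_pos: [0.4722, -0.2155, 0.2023]
tool_rot: [0.352, 0.936, 0.0, -0.002]
ft_force: [1.2, -0.4, 0.3]
opening: 0.0702
grasp_force: 0.0
time_s: 10.0
eef_pos: [0.5026, -0.24, 0.2487]
tool_rot: [0.352, 0.936, -0.001, 0.007]
ft_force: [1.1, -0.8, -0.2]
opening: 0.0801
grasp_force: 0.0
centre [ 0.50862118 -0.2463584 ] r [0.06457866 0.06436636 0.06443704 0.06465462] ang [2.420266   2.42621033 2.41578168 2.4239834 ] dot 2.4214523229862226
```

View pics/w4c.png

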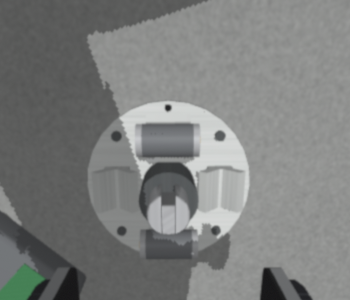

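Cell 1 lies centred in nest 0 at crop (168,140), and cell5 is undisturbed at (168,243). Back to the track.

```bash
python3 -m pendant '{"travel":[[0,0,0],[0,0,0],[0,0,0],[0,0,0],[0,0,0],[0,0,0],[0,0,0]],"delta_rot":[[0,0,-0.124],[0,0,-0.124],[0,0,-0.124],[0,0,-0.124],[0,0,-0.124],[0,0,-0.122],[0,0,0]],"gripper":[0.085,0.085,0.085,0.085,0.085,0.085,0.085]}'
python3 -m pendant '{"travel":[[-0.008,0.038,0],[-0.008,0.038,0],[-0.008,0.038,0],[-0.008,0.038,0],[-0.008,0.038,0],[-0.008,0.038,0],[-0.008,0.038,0],[-0.008,0.038,0]],"delta_rot":[[0,0,0],[0,0,0],[0,0,0],[0,0,0],[0,0,0],[0,0,0],[0,0,0],[0,0,0]],"gripper":[0.085,0.085,0.085,0.085,0.085,0.085,0.085,0.085]}'
python3 -m pendant '{"travel":[[-0.008,0.038,0],[-0.008,0.038,0],[-0.008,0.038,0],[-0.008,0.038,0],[0,0,0],[0,0,0]],"delta_rot":[[0,0,0],[0,0,0],[0,0,0],[0,0,0],[0,0,0],[0,0,0]],"gripper":[0.085,0.085,0.085,0.085,0.085,0.085]}'
python3 - <<'E'
from h import *
go((.5867,.2151),.165,3.165)
im,C=grab("wrist","w5")
for n in ("cell1","plate"): print(n,[(round(d["score"],2),d["xy"],w(d["xy"],.06 if n=="cell1" else 0,C).round(4)) for d in robot.landmark_of("wrist",n)][:4])
E
```

```text
time_s: 10.75
eef_pos: [0.496, -0.2361, 0.2402]
tool_rot: [-0.011, 1.0, 0.001, -0.001]
ft_force: [0.5, -0.2, 0.2]
opening: 0.0851
grasp_force: 0.0
time_s: 11.55
eef_pos: [0.5536, 0.0701, 0.2409]
tool_rot: [-0.009, 1.0, -0.0, -0.001]
ft_force: [0.0, -0.3, 0.6]
opening: 0.0851
grasp_force: 0.0
time_s: 12.15
eef_pos: [0.5822, 0.2217, 0.2406]
tool_rot: [-0.011, 1.0, -0.001, -0.001]
ft_force: [-0.4, -0.5, -0.7]
opening: 0.0846
grasp_force: 0.0
shift(mm) [-4.6 -6.6 75.6] turn z -0.002 q [ 0.36  0.39 -0.09  1.1  -0.    0.34] p [582.2 221.7 240.6] yaw -3.12
cell1 [(0.85, [308.0, 169.9], array([[0.5592, 0.2134]])), (0.81, [426.1, 194.4], array([[0.5765, 0.3037]])), (0.71, [308.8, 205.3], array([[0.5872, 0.2143]]))]
plate [(0.86, [96.4, 131.9], array([[0.5433, 0.0227]]))]
```

```bash
python3 -m pendant '{"travel":[[-0.0045,-0.0065,0.03],[0,0,0.03],[0,0,0.025],[0,0,0.02],[0,0,0.014],[0,0,0.01],[0,0,0],[0,0,0]],"delta_rot":[[0,0,0],[0,0,0],[0,0,0],[0,0,0],[0,0,0],[0,0,0],[0,0,0],[0,0,0]],"gripper":[0.085,0.085,0.085,0.085,0.085,0.085,0.085,0.085]}'
python3 -m pendant '{"travel":[[0,0,0],[0,0,0],[0,0,0],[0,0,0],[0,0,0],[0,0,0]],"delta_rot":[[0,0,0],[0,0,0],[0,0,0],[0,0,0],[0,0,0],[0,0,0]],"gripper":[0.04,0.04,0.04,0.04,0.04,0.04]}'
python3 -m pendant '{"travel":[[0,0,-0.02],[0,0,-0.03],[0,0,-0.04],[0,0,-0.05],[0.0075,-0.039,0],[0.0075,-0.039,0],[0.0075,-0.039,0],[0.0075,-0.039,0]],"delta_rot":[[0,0,0],[0,0,0],[0,0,0],[0,0,0],[0,0,0],[0,0,0],[0,0,0],[0,0,0]],"gripper":[0.04,0.04,0.04,0.04,0.04,0.04,0.04,0.04]}'
python3 -m pendant '{"travel":[[0.0075,-0.039,0],[0.0075,-0.039,0],[0.0075,-0.039,0],[0.0075,-0.039,0],[0.0075,-0.039,0],[0.0075,-0.039,0],[0.0075,-0.039,0],[0.0075,-0.039,0]],"delta_rot":[[0,0,0],[0,0,0],[0,0,0],[0,0,0],[0,0,0],[0,0,0],[0,0,0],[0,0,0]],"gripper":[0.04,0.04,0.04,0.04,0.04,0.04,0.04,0.04]}'
python3 -c "
from h import *
go((.5085,-.2462),.25,2.423+np.pi/2)"
```

```text
time_s: 13.1
eef_pos: [0.5881, 0.2147, 0.1136]
tool_rot: [-0.011, 1.0, 0.0, 0.0]
ft_force: [0.3, 0.7, 0.6]
opening: 0.085
grasp_force: 0.0
time_s: 13.7
eef_pos: [0.5882, 0.215, 0.1141]
tool_rot: [-0.011, 1.0, 0.0, 0.001]
ft_force: [-0.5, 0.3, 5.7]
opening: 0.0493
grasp_force: 61.8
time_s: 14.5
eef_pos: [0.5606, 0.0569, 0.253]
tool_rot: [-0.011, 1.0, -0.0, 0.0]
ft_force: [0.6, -0.5, -0.5]
opening: 0.0488
grasp_force: 62.3
time_s: 15.3
eef_pos: [0.5075, -0.2566, 0.253]
tool_rot: [-0.011, 1.0, 0.0, 0.0]
ft_force: [0.8, 0.1, -1.2]
opening: 0.0489
grasp_force: 62.3
shift(mm) [-1.2 10.3  3. ] turn z -0.83 q [-0.47  0.28 -0.21  1.08  0.   -0.49] p [ 507.5 -256.6  253. ] yaw -3.119
```

```bash
python3 -m pendant '{"travel":[[-0.001,0.01,0],[0,0,0],[0,0,0],[0,0,0],[0,0,0],[0,0,0],[0,0,0],[0,0,0]],"delta_rot":[[0,0,0],[0,0,-0.14],[0,0,-0.14],[0,0,-0.14],[0,0,-0.14],[0,0,-0.14],[0,0,-0.13],[0,0,0]],"gripper":[0.04,0.04,0.04,0.04,0.04,0.04,0.04,0.04]}'
python3 - <<'E'
from h import *
im,C=grab("wrist","w6")
o=fixture(im,C,(.5085,-.2462),2.423); h=o[1:];cc=h.mean(0); r=h-cc
print("centre",cc,"r",np.linalg.norm(r,axis=1),"ang",np.arctan2(r[:,1],r[:,0])+7*np.pi/4-np.arange(4)*np.pi/2, "dot",np.arctan2(*(o[0]-cc)[::-1]))
c=np.array((.5085,-.2462)); u=np.array([np.cos(2.423),np.sin(2.423)]); v=np.array([-u[1],u[0]])
print("n1",c+.046*v,"n3",c-.046*v)
go(c+.046*v,.0945,2.423+np.pi/2);go(c-.046*v,.0945,2.423+np.pi/2)
E
```

```text
time_s: 16.1
eef_pos: [0.5089, -0.2444, 0.2528]
tool_rot: [-0.414, 0.91, 0.0, -0.0]
ft_force: [-0.7, -0.2, -0.8]
opening: 0.0491
grasp_force: 62.4
centre [ 0.50851359 -0.24519822] r [0.06453534 0.06440922 0.06453076 0.06420269] ang [2.42016545 2.4266479  2.42336551 2.42659226] dot 2.4259672050452927
n1 [ 0.47821701 -0.28082572] n3 [ 0.53878299 -0.21157428]
shift(mm) [ 47.6  -1.  158.4] turn z -0.002 q [-0.45  0.27 -0.22  1.08  0.   -1.3 ] p [ 508.9 -244.5  252.9] yaw -2.292
shift(mm) [-44.4  -0.8 158.4] turn z -0.002 q [-0.45  0.27 -0.22  1.08  0.   -1.3 ] p [ 508.9 -244.5  252.9] yaw -2.292
```

View pics/w6.png

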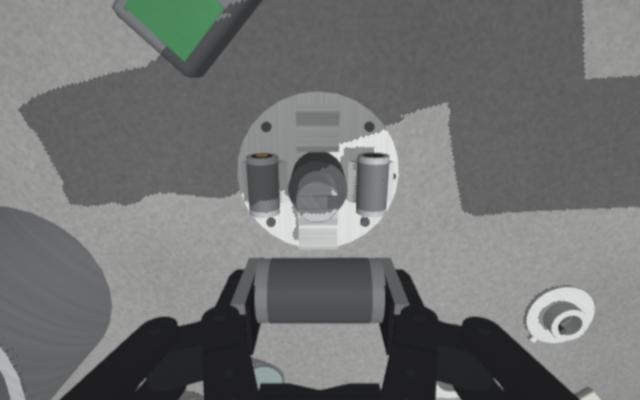

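Nests 0 and 2 are filled, at (372,185) and (263,185). Nests 1 (318,120) and 3 (318,235) are free. The fixture centre repeats within 1 mm with the tool turned 90°, so camera bias is small.

```bash
python3 -m pendant '{"travel":[[0.024,-0.0005,0],[0.0235,0,0],[0,0,0.04],[0,0,0.04],[0,0,0.03],[0,0,0.03],[0,0,0.006],[0,0,0]],"delta_rot":[[0,0,0],[0,0,0],[0,0,0],[0,0,0],[0,0,0],[0,0,0],[0,0,0],[0,0,0]],"gripper":[0.04,0.04,0.04,0.04,0.04,0.04,0.04,0.04]}'
python3 -c "
from h import *
c=np.array((.5085,-.2457)); a=2.423+np.pi/2
go(c+.046*np.array([np.cos(a),np.sin(a)]),.0945,a)"
```

```text
time_s: 16.95
eef_pos: [0.4773, -0.2805, 0.1063]
tool_rot: [-0.413, 0.911, 0.001, -0.001]
ft_force: [-0.2, 0.2, -2.2]
opening: 0.0489
grasp_force: 62.5
shift(mm) [-0.8 -0.5 11.8] turn z -0.001 q [-0.53  0.39 -0.43  0.76  0.   -1.38] p [ 477.3 -280.5  106.3] yaw -2.291
```

```bash
python3 -m pendant '{"travel":[[-0.0008,-0.0005,0.005],[0,0,0.004],[0,0,0.002],[0,0,0.001],[0,0,0],[0,0,0]],"delta_rot":[[0,0,0],[0,0,0],[0,0,0],[0,0,0],[0,0,0],[0,0,0]],"gripper":[0.04,0.04,0.04,0.04,0.04,0.04]}'
python3 -m pendant '{"travel":[[0,0,0],[0,0,0],[0,0,0],[0,0,0],[0,0,0],[0,0,-0.02],[0,0,-0.04],[0,0,-0.05]],"delta_rot":[[0,0,0],[0,0,0],[0,0,0],[0,0,0],[0,0,0],[0,0,0],[0,0,0],[0,0,0]],"gripper":[0.056,0.065,0.07,0.07,0.07,0.07,0.07,0.07]}'
python3 -m pendant '{"travel":[[-0.04,0,-0.045],[0,0,0],[0,0,0],[0,0,0],[0,0,0],[0,0,0],[0,0,0],[0,0,0]],"delta_rot":[[0,0,0],[0,0,0.14],[0,0,0.14],[0,0,0.14],[0,0,0.14],[0,0,0.14],[0,0,0.13],[0,0,0]],"gripper":[0.08,0.08,0.08,0.08,0.085,0.085,0.085,0.085]}'
python3 - <<'E'
from h import *
im,C=grab("wrist","w7")
for d in robot.landmark_of("wrist","cell1"): print(round(d["score"],2),d["xy"],w(d["xy"],.04,C).round(4))
c=np.array((.5085,-.2457))
for k in range(4):
    a=2.423+k*np.pi/2; print("nest",k,(c+.046*np.array([np.cos(a),np.sin(a)])).round(4))
go((.5875,.215),.25,3.165)
E
```

```text
time_s: 17.55
eef_pos: [0.48, -0.2809, 0.0961]
tool_rot: [-0.413, 0.911, -0.001, 0.001]
ft_force: [1.5, 2.8, 6.5]
opening: 0.0486
grasp_force: 63.2
time_s: 18.35
eef_pos: [0.4774, -0.2801, 0.2042]
tool_rot: [-0.413, 0.911, 0.002, -0.001]
ft_force: [0.5, -1.4, -1.1]
opening: 0.0699
grasp_force: 0.0
time_s: 19.15
eef_pos: [0.5006, -0.2559, 0.2422]
tool_rot: [-0.011, 1.0, 0.0, -0.0]
ft_force: [-0.6, 0.8, -0.5]
opening: 0.0849
grasp_force: 0.0
0.95 [368.7, 157.8] [[ 0.4724 -0.2161]]
0.69 [293.1, 240.3] [[ 0.5464 -0.2769]]
0.68 [287.6, 169.0] [[ 0.483  -0.2811]]
0.16 [287.6, 162.3] [[ 0.4775 -0.281 ]]
nest 0 [ 0.4739 -0.2154]
nest 1 [ 0.4782 -0.2803]
nest 2 [ 0.5431 -0.276 ]
nest 3 [ 0.5388 -0.2111]
shift(mm) [-98.7 468.6  -7.8] turn z 0.002 q [-0.47  0.28 -0.24  1.05 -0.   -0.5 ] p [ 500.7 -255.9  242.2] yaw -3.116
```

Cell 2 is in nest 1. Fetch the third cell.

```bash
python3 -m pendant '{"travel":[[-0.008,0.039,0],[-0.008,0.039,0],[-0.008,0.039,0],[-0.008,0.039,0],[-0.008,0.039,0],[-0.008,0.039,0],[-0.008,0.039,0],[-0.008,0.039,0]],"delta_rot":[[0,0,0],[0,0,0],[0,0,0],[0,0,0],[0,0,0],[0,0,0],[0,0,0],[0,0,0]],"gripper":[0.085,0.085,0.085,0.085,0.085,0.085,0.085,0.085]}'
python3 -m pendant '{"travel":[[-0.0085,0.039,0],[-0.0085,0.039,0],[-0.009,0.039,0],[-0.009,0.039,0],[0,0,0],[0,0,0]],"delta_rot":[[0,0,0],[0,0,0],[0,0,0],[0,0,0],[0,0,0],[0,0,0]],"gripper":[0.085,0.085,0.085,0.085,0.085,0.085]}'
python3 - <<'E'
from h import *
go((.5875,.215),.112,3.165)
im,C=grab("wrist","w8")
for n in ("cell1","plate"): print(n,[(round(d["score"],2),d["xy"],w(d["xy"],.06 if n=="cell1" else 0,C).round(4)) for d in robot.landmark_of("wrist",n)][:4])
E
```

```text
time_s: 20.05
eef_pos: [0.5579, 0.0591, 0.2424]
tool_rot: [-0.012, 1.0, -0.0, 0.0]
ft_force: [0.8, 0.1, -0.1]
opening: 0.0851
grasp_force: 0.0
time_s: 20.65
eef_pos: [0.5891, 0.2149, 0.2419]
tool_rot: [-0.013, 1.0, -0.0, -0.0]
ft_force: [0.4, -1.1, -0.4]
opening: 0.085
grasp_force: 0.0
shift(mm) [  1.5   0.2 129.9] turn z 0.002 q [ 0.35  0.39 -0.08  1.1  -0.    0.32] p [589.1 214.9 241.9] yaw -3.116
cell1 [(0.88, [319.7, 194.8], array([[0.5862, 0.2158]])), (0.6, [433.9, 188.1], array([[0.5786, 0.3028]]))]
plate [(0.81, [105.5, 125.8], array([[0.546 , 0.0242]])), (0.38, [315.8, 194.5], array([[0.6055, 0.2126]])), (0.17, [316.3, 111.0], array([[0.5285, 0.2114]]))]
```

```bash
python3 -m pendant '{"travel":[[0.0015,0,0.03],[0,0,0.03],[0,0,0.025],[0,0,0.02],[0,0,0.014],[0,0,0.011],[0,0,0],[0,0,0]],"delta_rot":[[0,0,0],[0,0,0],[0,0,0],[0,0,0],[0,0,0],[0,0,0],[0,0,0],[0,0,0]],"gripper":[0.085,0.085,0.085,0.085,0.085,0.085,0.085,0.085]}'
python3 -m pendant '{"travel":[[0,0,0],[0,0,0],[0,0,0],[0,0,0],[0,0,0],[0,0,0]],"delta_rot":[[0,0,0],[0,0,0],[0,0,0],[0,0,0],[0,0,0],[0,0,0]],"gripper":[0.04,0.04,0.04,0.04,0.04,0.04]}'
python3 -m pendant '{"travel":[[0,0,-0.02],[0,0,-0.03],[0,0,-0.04],[0,0,-0.05],[0.005,-0.036,0],[0.005,-0.036,0],[0.005,-0.036,0],[0.005,-0.036,0]],"delta_rot":[[0,0,0],[0,0,0],[0,0,0],[0,0,0],[0,0,0],[0,0,0],[0,0,0],[0,0,0]],"gripper":[0.04,0.04,0.04,0.04,0.04,0.04,0.04,0.04]}'
python3 -m pendant '{"travel":[[0.005,-0.036,0],[0.005,-0.036,0],[0.005,-0.036,0],[0.005,-0.036,0],[0.005,-0.036,0],[0.005,-0.036,0],[0.005,-0.036,0],[0.005,-0.03,0]],"delta_rot":[[0,0,0],[0,0,0],[0,0,0],[0,0,0],[0,0,0],[0,0,0],[0,0,0],[0,0,0]],"gripper":[0.04,0.04,0.04,0.04,0.04,0.04,0.04,0.04]}'
python3 -m pendant '{"travel":[[0,0,0],[0,0,0],[0,0,0],[0,0,0],[0,0,0],[0,0,0],[0,0,0],[0,0,0]],"delta_rot":[[0,0,0],[0,0,-0.14],[0,0,-0.14],[0,0,-0.14],[0,0,-0.14],[0,0,-0.14],[0,0,-0.13],[0,0,0]],"gripper":[0.04,0.04,0.04,0.04,0.04,0.04,0.04,0.04]}'
python3 -c "
from h import *
go((.5388,-.2111),.0945,2.423+np.pi/2)"
```

```text
time_s: 21.6
eef_pos: [0.5882, 0.214, 0.1129]
tool_rot: [-0.011, 1.0, 0.0, 0.0]
ft_force: [0.6, -0.1, 1.0]
opening: 0.0848
grasp_force: 0.0
time_s: 22.2
eef_pos: [0.5884, 0.2144, 0.1134]
tool_rot: [-0.011, 1.0, 0.0, 0.001]
ft_force: [-1.8, -0.3, 6.0]
opening: 0.0489
grasp_force: 61.8
time_s: 23.0
eef_pos: [0.5706, 0.0686, 0.2524]
tool_rot: [-0.011, 1.0, -0.0, 0.0]
ft_force: [0.8, -0.1, -0.7]
opening: 0.0491
grasp_force: 62.3
time_s: 23.8
eef_pos: [0.5368, -0.2149, 0.2523]
tool_rot: [-0.011, 1.0, -0.0, 0.0]
ft_force: [-0.3, -0.5, -0.5]
opening: 0.0491
grasp_force: 62.3
time_s: 24.6
eef_pos: [0.5373, -0.2123, 0.2522]
tool_rot: [-0.414, 0.91, 0.0, -0.0]
ft_force: [0.1, -0.4, -0.2]
opening: 0.0491
grasp_force: 62.3
shift(mm) [ -1.8  -0.4 157.7] turn z 0.001 q [-0.38  0.3  -0.19  1.09  0.   -1.23] p [ 537.3 -212.3  252.2] yaw -2.288
```

```bash
python3 -m pendant '{"travel":[[-0.002,-0.0005,0.04],[0,0,0.04],[0,0,0.03],[0,0,0.03],[0,0,0.006],[0,0,0],[0,0,0.004],[0,0,0.003]],"delta_rot":[[0,0,0],[0,0,0],[0,0,0],[0,0,0],[0,0,0],[0,0,0],[0,0,0],[0,0,0]],"gripper":[0.04,0.04,0.04,0.04,0.04,0.04,0.04,0.04]}'
python3 -m pendant '{"travel":[[0,0,0.002],[0,0,0.001],[0,0,0],[0,0,0]],"delta_rot":[[0,0,0],[0,0,0],[0,0,0],[0,0,0]],"gripper":[0.04,0.04,0.04,0.04]}'
python3 -c "
from h import *
go((.5388,-.2111),.0945,2.423+np.pi/2)"
```

```text
time_s: 25.4
eef_pos: [0.5403, -0.2123, 0.1009]
tool_rot: [-0.413, 0.911, -0.001, 0.001]
ft_force: [-0.5, 0.9, 0.0]
opening: 0.049
grasp_force: 62.3
time_s: 25.8
eef_pos: [0.5394, -0.212, 0.0968]
tool_rot: [-0.413, 0.911, -0.0, 0.0]
ft_force: [0.7, 0.3, 0.7]
opening: 0.0489
grasp_force: 62.6
shift(mm) [-0.3  1.   2.3] turn z -0.0 q [-0.37  0.44 -0.38  0.76  0.   -1.23] p [ 539.4 -212.    96.8] yaw -2.289
```

```bash
python3 -m pendant '{"travel":[[0,0.001,0.002],[0,0,0.0005],[0,0,0],[0,0,0]],"delta_rot":[[0,0,0],[0,0,0],[0,0,0],[0,0,0]],"gripper":[0.04,0.04,0.04,0.04]}'
python3 -m pendant '{"travel":[[0,0,0],[0,0,0],[0,0,0],[0,0,0],[0,0,0],[0,0,-0.02],[0,0,-0.04],[0,0,-0.05]],"delta_rot":[[0,0,0],[0,0,0],[0,0,0],[0,0,0],[0,0,0],[0,0,0],[0,0,0],[0,0,0]],"gripper":[0.056,0.065,0.07,0.07,0.07,0.07,0.07,0.07]}'
python3 -m pendant '{"travel":[[0.03,0,-0.045],[0,0,0],[0,0,0],[0,0,0],[0,0,0],[0,0,0],[0,0,0],[0,0,0]],"delta_rot":[[0,0,0],[0,0,0.14],[0,0,0.14],[0,0,0.14],[0,0,0.14],[0,0,0.14],[0,0,0.13],[0,0,0]],"gripper":[0.08,0.08,0.08,0.08,0.085,0.085,0.085,0.085]}'
python3 - <<'E'
from h import *
im,C=grab("wrist","w9"); cv2.imwrite("pics/w9c.png",cv2.resize(im[80:300,180:460],None,fx=2,fy=2))
for d in robot.landmark_of("wrist","cell1"): print(round(d["score"],2),d["xy"],w(d["xy"],.04,C).round(4))
it,Ct=grab("top","t1")
for n in("plate","tab"):
  for d in robot.landmark_of("top",n): print(n,round(d["score"],2),d["xy"],w(d["xy"],.028 if n=="tab" else 0,Ct).round(4))
go((.545,.014),.25,np.pi)
E
```

```text
time_s: 26.2
eef_pos: [0.5401, -0.2111, 0.0954]
tool_rot: [-0.414, 0.91, -0.001, 0.002]
ft_force: [2.3, 3.5, 8.9]
opening: 0.0495
grasp_force: 63.6
time_s: 27.0
eef_pos: [0.5366, -0.2107, 0.2029]
tool_rot: [-0.413, 0.911, 0.002, -0.002]
ft_force: [1.1, 0.5, -0.1]
opening: 0.0699
grasp_force: 0.0
time_s: 27.8
eef_pos: [0.5198, -0.2321, 0.2453]
tool_rot: [-0.011, 1.0, 0.0, -0.0]
ft_force: [-0.0, -0.6, 0.3]
opening: 0.0848
grasp_force: 0.0
0.96 [264.3, 216.7] [[ 0.5453 -0.2779]]
0.94 [259.1, 145.4] [[ 0.4841 -0.2802]]
0.84 [339.4, 132.2] [[ 0.4723 -0.2164]]
0.83 [340.9, 212.3] [[ 0.5399 -0.2125]]
plate 0.79 [304.2, 203.1] [[0.5427 0.0189]]
plate 0.64 [291.0, 253.2] [[0.4093 0.0522]]
plate 0.53 [275.3, 162.3] [[0.6528 0.0985]]
tab 0.76 [294.2, 248.5] [[0.4217 0.0428]]
tab 0.67 [307.7, 198.4] [[0.5526 0.0093]]
shift(mm) [-30.9 245.5  -4.6] turn z 0.024 q [-0.42  0.29 -0.22  1.06 -0.   -0.44] p [ 520.  -232.1  245.4] yaw -3.118
```

View pics/w9c.png

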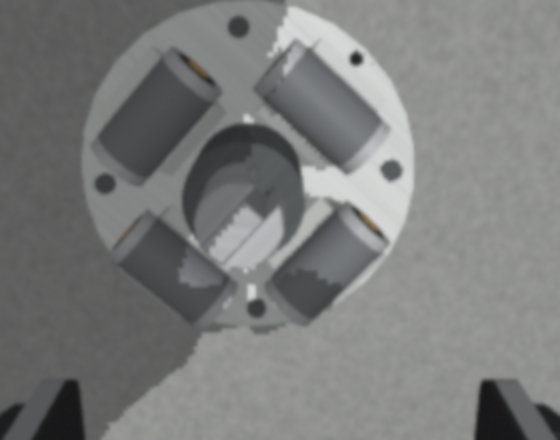

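```bash
python3 - <<'E'
from h import *
C=cam("wrist")
c=np.array((.5085,-.2457)); a0=2.423; u=np.array([np.cos(a0),np.sin(a0)]); v=np.array([-u[1],u[0]])
for n,A,B in [(0,[(388,125),(345,172)],[(302,42),(255,88)]),(1,[(178,48),(220,98)],[(93,145),(143,185)])]:
    for z in (.04,):
        p=w(np.array(A)/2+[180,80],z,C).mean(0)-c; q=w(np.array(B)/2+[180,80],z,C).mean(0)-c
        print(n,"fix coords",[(round(x@u*1000,1),round(x@v*1000,1)) for x in (p,q)])
# predicted outlines
im=cv2.imread("pics/w9.png"); im=cv2.resize(im,None,fx=3,fy=3)
for k in range(4):
    a=a0+k*np.pi/2; r=np.array([np.cos(a),np.sin(a)]); t=np.array([-r[1],r[0]])
    for s in (-.025,.025):
        th=np.linspace(0,2*np.pi,40); P=[[*(c+r*(.046+.013*np.cos(x))+t*s),.04+.013*np.sin(x)] for x in th]
        cv2.polylines(im,[(proj(P,C)*3+1).round().astype(int)],True,(0,0,255) if s<0 else (0,255,0),1)
cv2.imwrite("pics/w9o.png",im[250:760,620:1260])
E
```

```text
0 fix coords [(np.float64(46.5), np.float64(-24.5)), (np.float64(46.7), np.float64(23.8))]
1 fix coords [(np.float64(23.6), np.float64(44.4)), (np.float64(-26.4), np.float64(45.0))]
```

View pics/w9o.png

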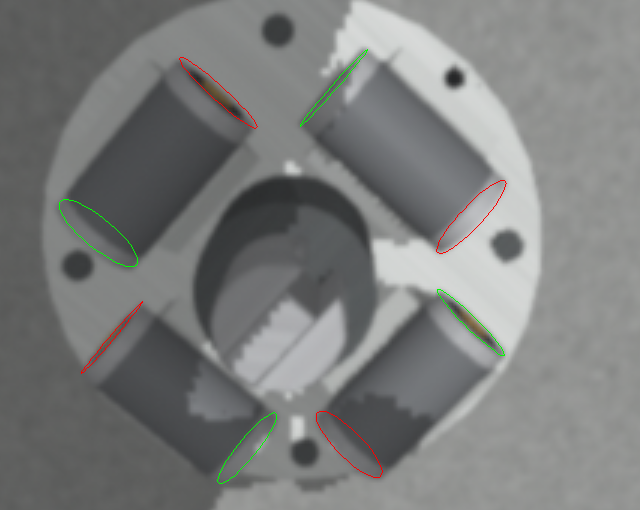

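All four cells lie within about 1.5 mm of centre by the projected outlines. Now the plate.

```bash
python3 -m pendant '{"travel":[[-0.005,0.041,0],[-0.005,0.041,0],[-0.005,0.041,0],[-0.005,0.041,0],[-0.005,0.041,0],[-0.005,0.041,0],[0,0,0],[0,0,0]],"delta_rot":[[0,0,0],[0,0,0],[0,0,0],[0,0,0],[0,0,0],[0,0,0],[0,0,0],[0,0,0]],"gripper":[0.085,0.085,0.085,0.085,0.085,0.085,0.085,0.085]}'
python3 - <<'E'
from h import *
im,C=grab("wrist","p1"); 
for n in("plate","tab"):
  for d in robot.landmark_of("wrist",n): print(n,round(d["score"],2),d["xy"],w(d["xy"],.028 if n=="tab" else 0,C).round(4))
go((.545,.014),.25,-1.55)
cv2.imwrite("pics/p1c.png",im[80:300,150:500])
E
```

```text
time_s: 28.85
eef_pos: [0.5445, 0.0153, 0.2454]
tool_rot: [-0.013, 1.0, -0.0, -0.0]
ft_force: [-0.4, -1.2, -0.6]
opening: 0.0849
grasp_force: 0.0
plate 0.89 [326.9, 176.5] [[0.544  0.0231]]
plate 0.81 [366.9, 22.4] [[0.4127 0.0518]]
plate 0.18 [330.3, 351.1] [[0.7486 0.0335]]
tab 0.78 [317.7, 188.3] [[0.5473 0.0147]]
tab 0.69 [370.1, 26.8] [[0.4197 0.0511]]
tab 0.29 [38.2, 174.2] [[ 0.5406 -0.2255]]
shift(mm) [-0.6  0.5 -4.6] turn z -1.57 q [ 0.02  0.24 -0.28  1.05 -0.    0.  ] p [544.4  13.5 245.4] yaw -3.12
```

View pics/p1c.png

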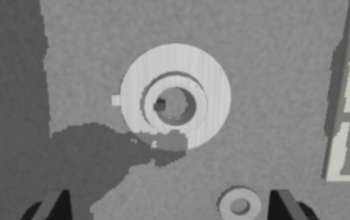

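The larger plate is at crop (175,97), with its dark tab at (160,104) and lug at (116,100). The small plain spacer ring at (240,204) is not it.

```bash
python3 -m pendant '{"travel":[[0,0.009,0],[0,0,0],[0,0,0],[0,0,0],[0,0,0],[0,0,0],[0,0,0],[0,0,0]],"delta_rot":[[0,0,-0.14],[0,0,-0.14],[0,0,-0.14],[0,0,-0.14],[0,0,-0.14],[0,0,-0.14],[0,0,-0.14],[0,0,-0.14]],"gripper":[0.085,0.085,0.085,0.085,0.085,0.085,0.085,0.085]}'
python3 -m pendant '{"travel":[[0,0,0],[0,0,0],[0,0,0],[0,0,0],[0,0,0],[0,0,0]],"delta_rot":[[0,0,-0.14],[0,0,-0.14],[0,0,-0.14],[0,0,-0.03],[0,0,0],[0,0,0]],"gripper":[0.085,0.085,0.085,0.085,0.085,0.085]}'
python3 - <<'E'
from h import *
im,C=grab("wrist","p2"); 
for n in("plate","tab"):
  for d in robot.landmark_of("wrist",n)[:2]: print(n,round(d["score"],2),d["xy"],w(d["xy"],.028 if n=="tab" else 0,C).round(4))
go((.544,.0225),.25,-1.55)
for d in robot.outline_of("wrist","plate")[:2]:
    print(d["score"],d["box"])
g=cv2.cvtColor(im,cv2.COLOR_BGR2GRAY)
cv2.imwrite("pics/p2c.png",cv2.resize(im[70:260,200:440],None,fx=3,fy=3,interpolation=cv2.INTER_CUBIC))
E
```

```text
time_s: 29.8
eef_pos: [0.5443, 0.0219, 0.2454]
tool_rot: [-0.542, 0.84, -0.0, -0.0]
ft_force: [0.1, 0.1, 0.9]
opening: 0.0854
grasp_force: 0.0
time_s: 30.4
eef_pos: [0.5443, 0.0229, 0.2454]
tool_rot: [0.714, -0.701, 0.0, 0.0]
ft_force: [-0.2, 0.1, 0.1]
opening: 0.0851
grasp_force: 0.0
plate 0.65 [319.7, 173.7] [[0.5429 0.0219]]
plate 0.65 [452.3, 202.5] [[0.414  0.0484]]
tab 0.67 [455.3, 213.5] [[0.4214 0.0492]]
tab 0.66 [318.3, 170.7] [[0.5443 0.012 ]]
shift(mm) [ 0.8  0.3 -4.6] turn z -0.001 q [ 0.04  0.24 -0.28  1.05 -0.   -1.55] p [544.3  23.3 245.4] yaw -1.551
0.89 [265.2, 107.6, 374.7, 225.6]
0.7 [411.4, 168.7, 494.3, 242.2]
```

View pics/p2c.png

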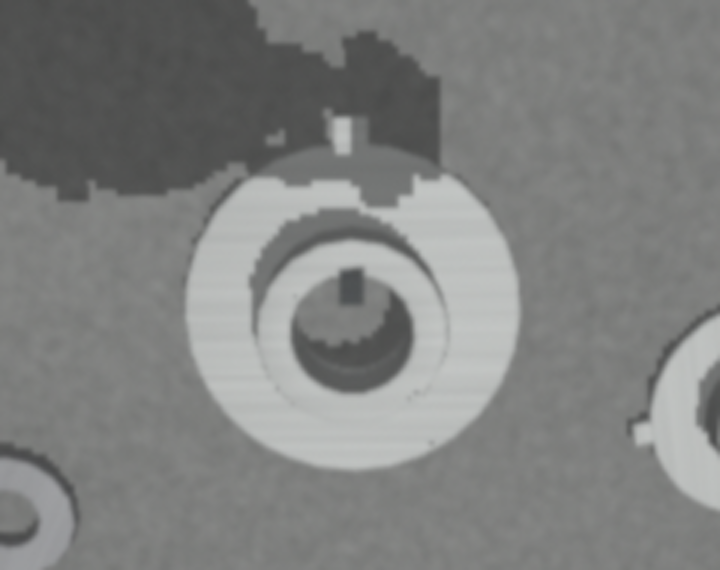

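The plate's tab at crop (351,287) and lug at (350,132) point to tool +x. The bore is centred at about (352,329).

```bash
cat >> h.py <<'E'
def fit_circles(pts3,C):
    """best (x,y) given list of (pixel pts, z, r): fit circle centre of edge points at plane z"""
    for n,px,z in pts3:
        P=w(px,z,C); A=np.c_[2*P,np.ones(len(P))]; s=np.linalg.lstsq(A,(P**2).sum(1),rcond=None)[0]
        print(n,"centre",s[:2].round(4),"r",np.sqrt(s[2]+s[:2]@s[:2]).round(4))
E
python3 - <<'E'
from h import *
C=cam("wrist"); f=lambda L:(np.array(L)+.5)/3-.5+[200,70]
fit_circles([("disc",f([(186,305),(519,305),(352,470),(233,425),(470,425),(447,180)]),.006),
 ("bore",f([(292,331),(413,331),(352,393),(310,375),(395,375)]),.028),
 ("hub",f([(257,330),(448,330),(352,240)]),.028)],C)
L=w(f([(350,132)]),.004,C)[0]; T=w(f([(351,287)]),.028,C)[0]
for c in ((.5440,.0230),): print("lug yaw",np.arctan2(*(L-c)[::-1]),np.linalg.norm(L-c),"tab",np.arctan2(*(T-c)[::-1]),np.linalg.norm(T-c))
E
```

```text
disc centre [0.5454 0.0232] r 0.0512
bore centre [0.5451 0.0221] r 0.0174
hub centre [0.5451 0.022 ] r 0.0275
lug yaw -1.5177525937896361 0.05590012641032279 tab -1.4513351144355058 0.015229361631393793
```

```bash
python3 -m pendant '{"travel":[[0.001,-0.001,0.04],[0,0,0.04],[0,0,0.03],[0,0,0.02],[0,0,0.014],[0,0,0.01],[0,0,0.01],[0,0,0]],"delta_rot":[[0,0,-0.014],[0,0,0],[0,0,0],[0,0,0],[0,0,0],[0,0,0],[0,0,0],[0,0,0]],"gripper":[0.085,0.085,0.085,0.085,0.085,0.085,0.085,0.085]}'
python3 - <<'E'
from h import *
im,C=grab("wrist","p3"); go((.5452,.0223),.081,-1.537)
cv2.imwrite("pics/p3.png",im)
E
```

```text
time_s: 31.4
eef_pos: [0.5448, 0.0225, 0.0805]
tool_rot: [0.719, -0.695, -0.001, 0.001]
ft_force: [-1.1, 0.2, 0.3]
opening: 0.0849
grasp_force: 0.0
shift(mm) [ 0.2 -0.   0.2] turn z 0.001 q [ 0.04  0.41 -0.47  0.69  0.   -1.56] p [545.2  22.5  81.2] yaw -1.536
```

View pics/p3.png

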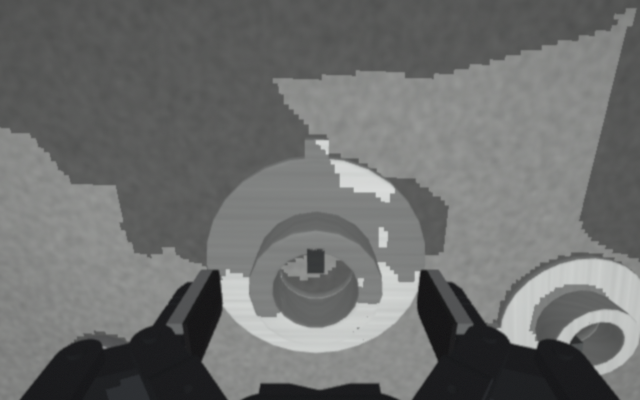

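The hub (250–381) stands between the open fingers (220 and 420). Gripping.

```bash
python3 -m pendant '{"travel":[[0,-0.001,0],[0,0,0],[0,0,0],[0,0,0],[0,0,0],[0,0,0],[0,0,0],[0,0,0]],"delta_rot":[[0,0,0],[0,0,0],[0,0,0],[0,0,0],[0,0,0],[0,0,0],[0,0,0],[0,0,0]],"gripper":[0.065,0.055,0.045,0.045,0.045,0.045,0.045,0.045]}'
python3 -m pendant '{"travel":[[0,0,-0.02],[0,0,-0.03],[0,0,-0.04],[0,0,-0.045],[0,0,-0.04],[0,0,0],[0,0,0]],"delta_rot":[[0,0,0],[0,0,0],[0,0,0],[0,0,0],[0,0,0],[0,0,0],[0,0,0]],"gripper":[0.045,0.045,0.045,0.045,0.045,0.045,0.045]}'
python3 - <<'E'
from h import *
im,C=grab("wrist","p4"); go((.5085,-.2457),.25,2.423)
E
```

```text
time_s: 32.25
eef_pos: [0.5471, 0.0226, 0.083]
tool_rot: [0.72, -0.694, 0.001, -0.001]
ft_force: [-1.7, -0.8, 7.7]
opening: 0.0544
grasp_force: 61.4
time_s: 32.95
eef_pos: [0.5469, 0.0225, 0.2576]
tool_rot: [0.719, -0.694, 0.001, -0.001]
ft_force: [-0.6, 0.0, -2.8]
opening: 0.0539
grasp_force: 63.8
shift(mm) [266.7  47.    6.1] turn z -0.817 q [ 0.04  0.24 -0.26  1.07  0.   -1.56] p [546.   22.5 256.1] yaw -1.535
```

View pics/p4.png

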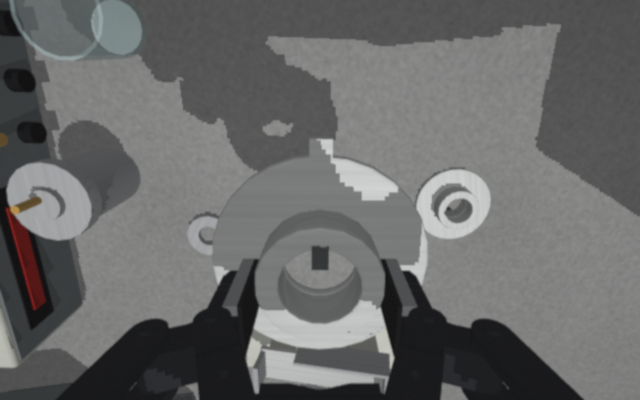

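The plate is held level with lug (321,147) and tab (320,258) on tool +x. Working out its offset in the hand.

```bash
python3 - <<'E'
from h import *
im=cv2.imread("pics/p4.png")
cv2.imwrite("pics/p4c.png",cv2.resize(im[135:355,210:430],None,fx=2.7,fy=2.7,interpolation=cv2.INTER_CUBIC))
K,_=cam("wrist"); CT=(K,np.array(robot.get_calibration("wrist")["T_tool_cam"]))
# predicted plate drawn in tool frame, origin offset dx, underside .082
th=np.linspace(0,2*np.pi,90); o=cv2.resize(im,None,fx=3,fy=3)
for r,z,col in [(.052,.076,(0,0,255)),(.028,.054,(0,255,0)),(.0175,.054,(255,0,0))]:
    P=np.c_[r*np.cos(th),r*np.sin(th),np.full(90,z)]
    cv2.polylines(o,[(proj(P,CT)*3+1).round().astype(int)],True,col,1)
cv2.imwrite("pics/p4o.png",o[400:980,620:1300])
E
```

```text
(no output)
```

View pics/p4o.png

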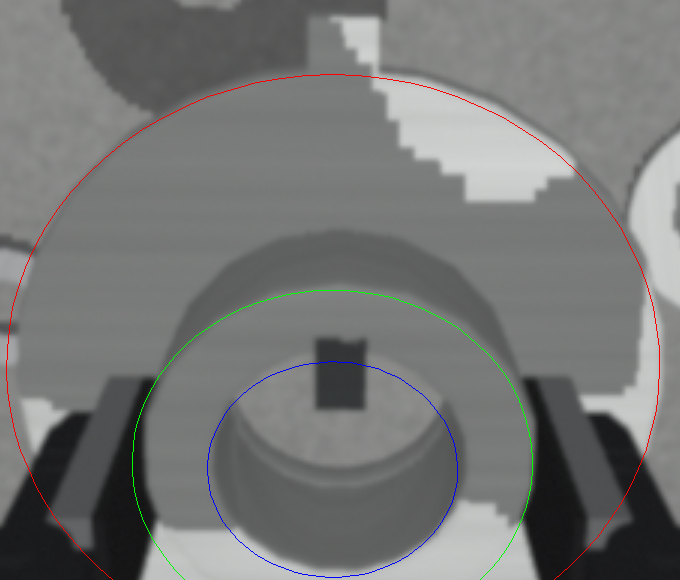

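The plate sits about 1 mm along tool +x in the hand, otherwise centred and aligned. I combined the bias estimates from both tool yaws and took the fixture axis as (0.5080, −0.2457). Moving over the shaft.

```bash
python3 -m pendant '{"travel":[[0.038,0.0067,0],[0.038,0.0067,0],[0.038,0.0067,0],[0.038,0.0067,0],[0.038,0.0067,0],[0.038,0.0067,0],[0.038,0.0067,0],[0,0,0]],"delta_rot":[[0,0,0],[0,0,0],[0,0,0],[0,0,0],[0,0,0],[0,0,0],[0,0,0],[0,0,0]],"gripper":[0.045,0.045,0.045,0.045,0.045,0.045,0.045,0.045]}'
python3 -m pendant '{"travel":[[0,0,0],[0,0,0],[0,0,0],[0,0,0],[0,0,0],[0,0,0],[0,0,0],[0,0,0]],"delta_rot":[[0,0,0.14],[0,0,0.14],[0,0,0.14],[0,0,0.14],[0,0,0.14],[0,0,0.14],[0,0,0.14],[0,0,0.14]],"gripper":[0.045,0.045,0.045,0.045,0.045,0.045,0.045,0.045]}'
python3 -m pendant '{"travel":[[0,0,0],[0,0,0],[0,0,0],[0,0,0],[0,0,0],[0,0,0],[0,0,0],[0,0,0]],"delta_rot":[[0,0,0.14],[0,0,0.14],[0,0,0.14],[0,0,0.14],[0,0,0.14],[0,0,0.14],[0,0,0.14],[0,0,0.14]],"gripper":[0.045,0.045,0.045,0.045,0.045,0.045,0.045,0.045]}'
python3 -m pendant '{"travel":[[0,0,0],[0,0,0],[0,0,0],[0,0,0]],"delta_rot":[[0,0,0.08],[0,0,0],[0,0,0],[0,0,0]],"gripper":[0.045,0.045,0.045,0.045]}'
python3 -c "
from h import *
go((.5088,-.2464),.175,2.424)"
```

```text
time_s: 33.8
eef_pos: [0.5071, -0.2485, 0.2541]
tool_rot: [0.718, -0.696, -0.001, 0.001]
ft_force: [0.8, 0.7, -2.4]
opening: 0.0542
grasp_force: 63.8
time_s: 34.6
eef_pos: [0.508, -0.2438, 0.2544]
tool_rot: [-0.238, 0.971, 0.001, -0.001]
ft_force: [0.4, -0.6, -2.3]
opening: 0.0537
grasp_force: 63.8
time_s: 35.4
eef_pos: [0.508, -0.2438, 0.2544]
tool_rot: [0.314, 0.949, 0.0, -0.002]
ft_force: [-0.0, -0.2, -1.2]
opening: 0.054
grasp_force: 63.8
time_s: 35.8
eef_pos: [0.5086, -0.2445, 0.2557]
tool_rot: [0.349, 0.937, 0.0, -0.001]
ft_force: [1.2, -0.4, -0.7]
opening: 0.054
grasp_force: 63.8
shift(mm) [-1.4 -1.3 80.7] turn z 0.005 q [-0.45  0.27 -0.22  1.09  0.    0.26] p [ 508.6 -244.5  255.7] yaw 2.429
```

```bash
python3 -m pendant '{"travel":[[-0.0014,-0.0013,0.03],[0,0,0.03],[0,0,0.02],[0,0,0.003],[0,0,0],[0,0,0]],"delta_rot":[[0,0,0.005],[0,0,0],[0,0,0],[0,0,0],[0,0,0],[0,0,0]],"gripper":[0.045,0.045,0.045,0.045,0.045,0.045]}'
python3 -c "
from h import *
go((.5088,-.2464),.165,2.424); im,C=grab('wrist','q1')
for n in('tab','seat'):
  for d in robot.landmark_of('wrist',n)[:2]: print(n,d['score'],d['xy'])
K=C[0]; print('seat/shaft-top axis pixel',proj([.5080,-.2457,.086],C), 'keyway',proj([.5080-.754*.012,-.2457+.657*.012,.086],C))"
```

```text
time_s: 36.4
eef_pos: [0.5098, -0.2472, 0.1746]
tool_rot: [0.352, 0.936, -0.0, 0.001]
ft_force: [-0.9, 0.0, -1.0]
opening: 0.0542
grasp_force: 63.8
shift(mm) [ 1.3 -0.1  9.6] turn z -0.001 q [-0.45  0.33 -0.33  0.91 -0.    0.27] p [ 509.8 -247.2  174.6] yaw 2.423
tab 0.96 [320.4, 266.8]
tab 0.67 [318.1, 283.0]
seat/shaft-top axis pixel [[319.28272539 252.02153473]] keyway [[319.22015183 230.64080437]]
```

```bash
python3 -m pendant '{"travel":[[0.001,0,0.004],[0,0,0.003],[0,0,0.002],[0,0,0]],"delta_rot":[[0,0,0],[0,0,0],[0,0,0],[0,0,0]],"gripper":[0.045,0.045,0.045,0.045]}'
python3 -m pendant '{"travel":[[0,0,0.002],[0,0,0.002],[0,0,0]],"delta_rot":[[0,0,0],[0,0,0],[0,0,0]],"gripper":[0.045,0.045,0.045]}'
python3 -c "
from h import *
go((.5088,-.2464),.138,2.424)"
```

```text
time_s: 36.95
eef_pos: [0.509, -0.2466, 0.1645]
tool_rot: [0.352, 0.936, -0.0, 0.001]
ft_force: [3.2, -2.0, -1.1]
opening: 0.0544
grasp_force: 63.8
time_s: 37.25
eef_pos: [0.5089, -0.2466, 0.1605]
tool_rot: [0.352, 0.936, -0.0, 0.001]
ft_force: [4.1, -2.7, -1.2]
opening: 0.054
grasp_force: 63.8
shift(mm) [ 0.3  0.1 22.5] turn z -0.001 q [-0.45  0.35 -0.34  0.88 -0.    0.27] p [ 508.9 -246.6  160.5] yaw 2.423
```

The bore is on the shaft. A side load of about 5 N says to ease toward −x slightly, then continue.

```bash
python3 -m pendant '{"travel":[[-0.001,0,0],[0,0,0.002],[0,0,0.002],[0,0,0.002],[0,0,0]],"delta_rot":[[0,0,0],[0,0,0],[0,0,0],[0,0,0],[0,0,0]],"gripper":[0.045,0.045,0.045,0.045,0.045]}'
python3 -m pendant '{"travel":[[0,0,0.002],[0,0,0.002],[0,0,0]],"delta_rot":[[0,0,0],[0,0,0],[0,0,0]],"gripper":[0.045,0.045,0.045]}'
```

```text
time_s: 37.75
eef_pos: [0.5092, -0.2469, 0.1542]
tool_rot: [0.352, 0.936, -0.0, 0.0]
ft_force: [3.9, -2.6, -1.2]
opening: 0.0543
grasp_force: 63.8
time_s: 38.05
eef_pos: [0.5092, -0.247, 0.1503]
tool_rot: [0.352, 0.936, -0.0, 0.0]
ft_force: [4.2, -2.0, -0.7]
opening: 0.0539
grasp_force: 63.9
```

```bash
python3 -m pendant '{"travel":[[-0.001,0,0],[0,0,0.002],[0,0,0.002],[0,0,0]],"delta_rot":[[0,0,0],[0,0,0],[0,0,0],[0,0,0]],"gripper":[0.045,0.045,0.045,0.045]}'
python3 -m pendant '{"travel":[[0,0,0.002],[0,0,0.002],[0,0,0]],"delta_rot":[[0,0,0],[0,0,0],[0,0,0]],"gripper":[0.045,0.045,0.045]}'
python3 -c "
from h import *
go((.5088,-.2464),.138,2.424)"
```

```text
time_s: 38.45
eef_pos: [0.5094, -0.2473, 0.1458]
tool_rot: [0.352, 0.936, 0.0, -0.001]
ft_force: [2.5, -1.7, -2.5]
opening: 0.054
grasp_force: 63.8
time_s: 38.75
eef_pos: [0.5094, -0.2473, 0.1419]
tool_rot: [0.352, 0.936, 0.0, -0.001]
ft_force: [1.7, 0.2, -1.2]
opening: 0.0541
grasp_force: 63.8
shift(mm) [1.  0.3 3.9] turn z -0.001 q [-0.45  0.37 -0.36  0.84  0.    0.27] p [ 509.4 -247.3  141.9] yaw 2.423
```

The tab has dropped in, since the plate is below the 16 mm stop height with no vertical load. Lowering to the collar until it touches.

```bash
python3 -m pendant '{"travel":[[0,0,0.002],[0,0,0],[0,0,0.001],[0,0,0]],"delta_rot":[[0,0,0],[0,0,0],[0,0,0],[0,0,0]],"gripper":[0.045,0.045,0.045,0.045]}'
python3 -m pendant '{"travel":[[0,0,0.001],[0,0,0]],"delta_rot":[[0,0,0],[0,0,0]],"gripper":[0.045,0.045]}'
```

```text
time_s: 39.15
eef_pos: [0.5096, -0.2474, 0.1392]
tool_rot: [0.352, 0.936, 0.0, -0.0]
ft_force: [-0.0, -0.1, -2.1]
opening: 0.0542
grasp_force: 63.8
time_s: 39.35
eef_pos: [0.5097, -0.2474, 0.1391]
tool_rot: [0.352, 0.936, 0.0, -0.0]
ft_force: [-2.2, 1.0, 4.8]
opening: 0.0544
grasp_force: 64.4
```

Contact at TCP 0.139, and 0.139 − 0.083 (grip height on the bench) = 0.056 m, so it is on the collar. Release and check.

```bash
python3 -m pendant '{"travel":[[0,0,0],[0,0,0],[0,0,0],[0,0,0],[0,0,0],[0,0,-0.02],[0,0,-0.04],[0,0,-0.05]],"delta_rot":[[0,0,0],[0,0,0],[0,0,0],[0,0,0],[0,0,0],[0,0,0],[0,0,0],[0,0,0]],"gripper":[0.06,0.07,0.08,0.08,0.08,0.08,0.08,0.08]}'
python3 -m pendant '{"travel":[[0,0,-0.04],[0,0,0],[0,0,0],[0,0,0]],"delta_rot":[[0,0,0],[0,0,0],[0,0,0],[0,0,0]],"gripper":[0.08,0.08,0.08,0.08]}'
python3 - <<'E'
from h import *
im,C=grab("wrist","r1")
for n,z in(("plate",.056),("tab",.084),("cell1",.04)):
  for d in robot.landmark_of("wrist",n)[:4]: print(n,round(d["score"],2),d["xy"],w(d["xy"],z,C).round(4))
o=robot.outline_of("wrist","plate")
for d in o[:2]: print(d["score"],d["box"])
th=np.linspace(0,2*np.pi,180)
for dz in (0,.016): # predicted box of plate home or not
    P=np.vstack([np.c_[.508+r*np.cos(th),-.2457+r*np.sin(th),np.full(180,z+dz)] for r,z in((.052,.056),(.052,.062),(.028,.084))]+[[[.508-.754*.059,-.2457+.657*.059,.059+dz]]])
    q=proj(P,C); print("pred",dz,q.min(0).round(1),q.max(0).round(1))
E
```

```text
time_s: 40.15
eef_pos: [0.5085, -0.2469, 0.2477]
tool_rot: [0.352, 0.936, 0.0, -0.002]
ft_force: [0.9, -1.1, 0.7]
opening: 0.0803
grasp_force: 0.0
time_s: 40.55
eef_pos: [0.5092, -0.2472, 0.2871]
tool_rot: [0.352, 0.936, 0.0, -0.001]
ft_force: [-0.2, 0.1, -1.6]
opening: 0.08
grasp_force: 0.0
plate 0.57 [368.9, 177.3] [[ 0.5354 -0.2112]]
plate 0.56 [324.3, 174.0] [[ 0.5066 -0.2394]]
tab 0.78 [322.4, 176.6] [[ 0.5015 -0.2375]]
tab 0.75 [321.9, 177.7] [[ 0.502  -0.2384]]
cell1 0.94 [368.9, 177.3] [[ 0.5402 -0.2122]]
cell1 0.86 [320.2, 124.2] [[ 0.4725 -0.2144]]
cell1 0.65 [321.7, 219.8] [[ 0.5434 -0.2745]]
0.64 [265.0, 110.3, 378.4, 231.4]
pred 0 [261.4 112.7] [378.8 235. ]
pred 0.016 [258.3 114.4] [381.8 242.5]
```

```bash
python3 -c "
from bench import robot
print(robot.hand_in())"
```

```text
the job is handed in; nothing more can be done
None
```

All three waiting cells are in nests 0, 1 and 3 beside the one already in nest 2, the larger plate is keyed and measured home on the collar and released, and the job was handed in at about 41 s; no verdict came back.

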